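# Pack the short coupon and hold the twin spring clamp shut

## Task

A long and a short ceramic coupon lie loosely in the two lanes of the twin spring clamp; its one jaw must press both, so stand the steel packer that brings the short coupon up to the long one's length upright in the wide gap between the jaw and the short coupon, and let it go. Then press the clamp's lever fully down onto its stop, so that the jaw pushes both coupons flush against the end stop, and finish while still holding the lever down: it has no catch and springs open when released. Leave the caliper, petri dish, jog box and marker where they are.

Things in the scene. Friction and masses are not known exactly. Their poses are not given: they have to be found in the camera images.
- clamp: Fixed twin clamp, black base 176 x 96 x 10 mm. Origin on the cabinet top below the open jaw's face; x from lever to end stop, z up. Two lanes along x, centred at y = +20.5 and -20.5, 35 mm wide between 6 mm ribs, floor at z = 10, from the open jaw (x = 0) to the end stop (x = 80). Bearing (x -40 to -26) tops out at z = 41, lever bracket (x -73 to -39) at z = 70.
- end_stop: Fixed steel bar across the far ends of both lanes, 16 x 94 x 24 mm, which the coupons must lie flush against. Origin: bottom middle of the face they touch, at x = 80, z = 10 mm in the clamp's frame; axes as the clamp's.
- pad: The one jaw: steel bar 8 x 78 x 16 mm across both lanes, z = 17 to 33 mm, with a rounded insert at each lane's middle. Origin in its middle; insert tips 5 mm ahead, at clamp x = 0 with the lever up, 24 mm with it down and nothing in the way. Swivels 0.05 rad to press evenly. Its spring nose gives, so the lever reaches its stop on a 60 mm stack (about 20 N push).
- lever_angle (a joint): Clamp lever, rad: 0 up (open; a spring returns it), 0.70 fully down on its stop. Turns about a level axis parallel to the clamp's y, through clamp x = -56, z = 59 mm. Pressing down at the knob takes about 2 N at first, about 11 N near the stop.
- knob (a point): Black ball, 26 mm diameter, on the lever's end; this point is its centre, 85 mm from the lever's axis, in the clamp's middle plane (y = 0). Lever up: clamp x = -116, z = 119 mm, 45 degrees above level. Lever down: x = -141, z = 66 mm. It can be gripped across the clamp's y and swung down in an arc, or pressed from above.
- lever: The clamp's steel lever with its knob. Origin on its axis, at clamp x = -56, y = 0, z = 59 mm.
- coupon_long: Loose white ceramic coupon, 60 (x) x 33 x 16 mm, flat in one lane of the clamp. Origin: middle of its underside; x along the lane to the end stop. Starts 3 to 6 mm short of the end stop, leaving 14 to 17 mm to the open jaw.
- coupon_short: Loose white ceramic coupon, 42 (x) x 33 x 16 mm, flat in the other lane (either may be in either). Origin: middle of its underside; x along the lane to the end stop. Starts 12 to 15 mm short of the end stop, leaving 23 to 26 mm to the open jaw.
- packer_thick: Loose steel packer, block 18 (x, thickness) x 30 x 42 (z) mm with two cross holes, standing upright on the cabinet top. Origin: middle of its underside. 42 + 18 = 60 mm. Its top 15 mm stay clear above jaw and coupons when it stands in a lane.
- packer_thin: Loose steel packer like the other but only 12 mm thick (x) x 30 x 42 mm; too thin for this job. Origin: middle of its underside. The two packers may stand in either place.
- caliper: Digital caliper lying flat, 68 x 200 x 11 mm. Leave alone. Origin: middle of its underside.
- petri_dish: Clear petri dish, 69 mm across, 12 mm high. Leave alone. Origin: middle of its underside.
- jog_box: Small black control box with buttons, 53 x 68 x 39 mm. Leave alone. Origin: middle of its underside.
- marker: Black marker pen lying flat, 12 x 122 x 12 mm. Leave alone. Origin: middle of its underside.

How it is judged:
By the outcome, as a careful person would: the job done as asked, in the order asked, and still so for the second after the job is handed in, while the arm keeps its last pose, push and grip.
It also fails if it takes over 42 s, if anything falls off the work surface, if the arm or the gripper's body presses on something with over 40 N, if the wrist force passes 120 N, or if a joint passes its speed limit or range.

## Robot

A 7-joint arm with a two-finger parallel gripper is mounted at the origin on a cart in front of the work surface, level with it; the furniture and walls round the work are solid. World frame = base frame: x ahead of the robot, y to its left, z up, the work surface at z = 0. Lengths are in m, angles in degrees, forces in N, time in s.
With the tool pointing down it reaches from about 0.425 to 0.8 m from the base axis. Payload 8.3 kg.
Tool frame: the origin (TCP) lies midway between the tips of the shut fingers; the grasp point (between the pads) lies 19 mm behind it; z points along the fingers, y is the line along which they close (so a half turn about z gives the same grasp; the last joint's range is limited). The gripper opens to 85 mm and grips with 20 to 120 N. Pads are 22 mm wide; open, the fingers measure 114 mm over their backs; the gripper's body (76 mm by 85 mm) begins 54 mm behind the grasp point. The pads swing forward as they close: fully open they stand 13 mm farther back than shut.
Start: joints at [-3.604, 21.967, 0.94, 78.501, -0.361, 79.538, -2.664], TCP at [0.625, 0, 0.231] pointing down, gripper open.
Joint ranges: [-169.22, 169.22], [-14.56, 117.87], [-87.37, 89.26], [10.42, 133.3], [-82.24, 262.24], [0.94, 117.77], [-172.7, 172.7]. Speed limits (degrees/s): [136.94, 136.94, 172.46, 172.46, 180, 180, 180].

## Interface

Orientations are given as a 3x3 rotation matrix whose columns are the frame's x, y, z axes.
In Python, from bench import ctrl gives the robot as it stands. Calls block until the motion is done:
- ctrl.goto(position, orientation): joint-space move of the TCP to a pose.
- ctrl.move_straight(position, orientation=None, velocity=0.15, until_force=None): straight line of the TCP; orientation=None keeps the orientation; velocity is the mean speed in m/s. With until_force (N) it stops when the force on the tool has changed by that much, and returns True; else False.
- ctrl.movej(angles): joint-space move.
- ctrl.let_go() and ctrl.gripper_close(): open the fingers fully, or close them until they stop; the grip force is fixed at half the most.
- ctrl.wait(seconds).
- ctrl.solve_ik(position, orientation): joint angles nearest the present ones, or None.
- ctrl.get_state(): the state.
- ctrl.snapshot(name): name is "scene" or "side" or "wrist"; returns a dict with "img" (480x640x3 uint8, red, green, blue), "z_map" (480x640 float32, m along the optical axis (not along the pixel's ray), 0 where there is no reading), "K" (3x3 intrinsics, pixels), "R" (3x3) and "t" (3): a world point X has camera coordinates R X + t. Camera axes: x right, y down, z forward; pixel columns grow to the right and rows downward; lengths in m; the calibration is good to about 2 mm. A picture is of the moment at which its call begins.
A pose or a line that the arm cannot do raises ctrl.PlanningError and nothing moves.
- ctrl.hand_in(): hands the job in; it is judged then, once.
Trained networks look in the newest picture that a camera, given by its name, has taken for a name from the list of things; names that differ only in an ending like _2 or _b are one class to them, and where a whole thing is asked for, a point or a joint stands for the part that bears it (a point fixed in the world has none). Each returns a list of dicts, best first, with "confidence" (0 to 1); they miss things now and then, are a little off and sometimes report something else, mostly with a low value. They report only what shows in the picture. A call takes as long as a camera call.
- ctrl.spot_in(camera, target): "point" ([column, row] in pixels, amid what is visible of it).
The state is a dict: "clock": time; "joints": joint angles; "qd": joint speeds; "joint_torque": joint torques, N m; "eef_pos": TCP position; "orientation": TCP orientation; "force": force on the tool from outside, world axes, zero at the start; "torque": the same for the moment, N m; "grip_width": finger opening in m; "finger_force": force on a finger pad.
Only numpy, scipy, OpenCV 4.12 (cv2) and the standard library are available. Lean on these libraries where they do the work, as an engineer would, in place of code of your own. Each camera call takes 0.05 s, during which the arm holds its last target. There are 200 camera calls.

## Working session

There is one attempt and no reset: what is moved stays moved. The work goes in short steps, each a Python script; the robot and the scene stay as the last script left them, time stands still between calls to the robot, and variables do not carry over. Pictures are saved under pics/ and viewed, at most 10 in all, crops included, and the job is handed in when it is done.

```bash
mkdir -p pics; ls
cat > h.py <<'E'
import numpy as np, cv2
from bench import ctrl
def snap(n,f=None):
    s=ctrl.snapshot(n)
    if f: cv2.imwrite('pics/'+f+'.png',s['img'][:,:,::-1])
    return s
def cloud(s):
    z=s['z_map'].astype(float); v,u=np.indices(z.shape); K=s['K']
    c=np.stack([(u-K[0,2])/K[0,0]*z,(v-K[1,2])/K[1,1]*z,z],-1)
    w=(c-s['t'])@s['R']; w[z==0]=np.nan; return w
def proj(s,X):
    c=s['R']@np.array(X)+s['t']; p=s['K']@c; return p[:2]/p[2]
E
python3 - <<'E'
from h import *
for n in ['scene','side']:
    s=snap(n,n+'0'); w=cloud(s); np.savez('/tmp/'+n,w=w,img=s['img'])
    print(n,-s['R'].T@s['t'])
    for k in ['clamp','end_stop','pad','knob','coupon_long','coupon_short','packer_thick','packer_thin','caliper','petri_dish','jog_box','marker']:
        for d in ctrl.spot_in(n,k)[:2]:
            c,r=np.round(d['point']).astype(int); print(k,(c,r),round(d['confidence'],2),np.round(w[r,c],3))
E
```

```text
bench.py
pics
scene [-0.06876933  0.61551     0.65678319]
clamp (np.int64(279), np.int64(288)) 0.58 [0.53  0.114 0.024]
end_stop (np.int64(223), np.int64(284)) 0.71 [0.607 0.197 0.034]
end_stop (np.int64(295), np.int64(231)) 0.23 [ 0.662 -0.051  0.03 ]
pad (np.int64(265), np.int64(279)) 0.58 [0.587 0.104 0.01 ]
knob (np.int64(316), np.int64(248)) 0.69 [0.497 0.044 0.108]
knob (np.int64(363), np.int64(217)) 0.35 [ 0.604 -0.232  0.023]
coupon_long (np.int64(242), np.int64(275)) 0.56 [0.614 0.145 0.027]
coupon_short (np.int64(245), np.int64(290)) 0.56 [0.571 0.169 0.025]
packer_thick (np.int64(412), np.int64(231)) 0.68 [ 0.466 -0.249  0.038]
packer_thick (np.int64(182), np.int64(334)) 0.55 [0.566 0.32  0.006]
packer_thin (np.int64(363), np.int64(220)) 0.49 [ 0.606 -0.236  0.011]
packer_thin (np.int64(184), np.int64(334)) 0.45 [0.566 0.317 0.005]
caliper (np.int64(304), np.int64(347)) 0.72 [0.385 0.179 0.01 ]
jog_box (np.int64(292), np.int64(233)) 0.65 [ 0.663 -0.042  0.028]
marker (np.int64(412), np.int64(287)) 0.71 [ 0.358 -0.109  0.008]
side [ 0.53979341 -0.7977649   0.43991692]
clamp
[... 282 characters left out ...]
)) 0.57 [0.498 0.023 0.112]
coupon_long (np.int64(258), np.int64(267)) 0.7 [0.391 0.143 0.011]
coupon_long (np.int64(353), np.int64(262)) 0.69 [0.611 0.137 0.028]
coupon_short (np.int64(342), np.int64(260)) 0.7 [0.586 0.149 0.027]
packer_thick (np.int64(271), np.int64(378)) 0.56 [ 0.467 -0.278  0.03 ]
packer_thin (np.int64(368), np.int64(360)) 0.63 [ 0.609 -0.238  0.032]
caliper (np.int64(256), np.int64(270)) 0.69 [0.387 0.135 0.008]
petri_dish (np.int64(330), np.int64(241)) 0.78 [0.561 0.337 0.002]
jog_box (np.int64(399), np.int64(314)) 0.57 [ 0.678 -0.1    0.03 ]
marker (np.int64(213), np.int64(326)) 0.84 [ 0.345 -0.112  0.012]
marker (np.int64(300), np.int64(245)) 0.55 [0.496 0.019 0.116]
```

Run:
```python
from h import *
R=np.array(ctrl.get_state()['orientation']);print(R.round(2))
import math
for i,(x,y,z) in enumerate([(0.54,-0.22,0.25),(0.53,0.10,0.28)]):
    ctrl.goto([x,y,z],R); s=snap('wrist','w%d'%i); w=cloud(s); np.savez('/tmp/w%d'%i,w=w,img=s['img'],K=s['K'],R=s['R'],t=s['t'])
    print((-s['R'].T@s['t']).round(3),np.isfinite(w[...,2]).mean())
    for k in ['end_stop','pad','knob','coupon_long','coupon_short','packer_thick','packer_thin']:
        for d in ctrl.spot_in('wrist',k)[:2]:
            c,r=np.round(d['point']).astype(int); print(k,(c,r),round(d['confidence'],2),np.round(w[r,c],3))
    if i==0:
        m=((w[...,2]>.036)&(w[...,2]<.048)).astype(np.uint8)
        n,l,st,_=cv2.connectedComponentsWithStats(m)
        for j in range(1,n):
            if st[j,4]>150:
                p=w[l==j][:,:2].astype(np.float32); print(st[j],cv2.minAreaRect(p*1000),np.median(w[l==j][:,2]))
print(ctrl.get_state()['clock'])
```

```text
[[-0.  1.  0.]
 [ 1.  0.  0.]
 [ 0.  0. -1.]]
[ 0.541 -0.145  0.393] 0.9959700520833333
packer_thick (np.int64(250), np.int64(242)) 0.66 [ 0.47  -0.253  0.042]
packer_thin (np.int64(380), np.int64(210)) 0.82 [ 0.606 -0.218  0.042]
[460  54  21  22 337] ((682.6190185546875, -80.6358642578125), (17.574615478515625, 17.11323356628418), 70.75944519042969) 0.039315109890717057
[541 119  17  68 521] ((767.9172973632812, -160.56222534179688), (2.7766613960266113, 63.985355377197266), 4.174118518829346) 0.042298907677207266
[371 200  18  31 348] ((606.3694458007812, -224.05532836914062), (12.179113388061523, 29.951915740966797), 17.79332733154297) 0.04214797406681629
[239 235  21  29 491] ((468.685791015625, -261.7851257324219), (18.236679077148438, 30.186145782470703), 5.664919853210449) 0.04217983990359168
[445 293 102   9 486] ((738.7146606445312, -315.6288757324219), (108.82490539550781, 2.2157115936279297), 2.087543249130249) 0.0421221026736773
[332 371  68  31 459] ((594.1177368164062, -429.4164123535156), (83.58883666992188, 37.45787048339844), 18.618539810180664) 0.041978659008035844
[0.531 0.171 0.423] 0.9960904947916667
end_stop (np.int64(402), np.int64(118)) 0.8 [0.62  0.188 0.035]
pad (np.int64(346), np.int64(186)) 0.6 [0.563 0.117 0.034]
knob (np.int64(290), np.int64(277)) 0.63 [0.505 0.041 0.114]
coupon_long (np.int64(389), np.int64(157)) 0.74 [0.61  0.148 0.027]
coupon_short (np.int64(361), np.int64(134)) 0.68 [0.579 0.172 0.025]
4.2667
```

View pics/w1.png

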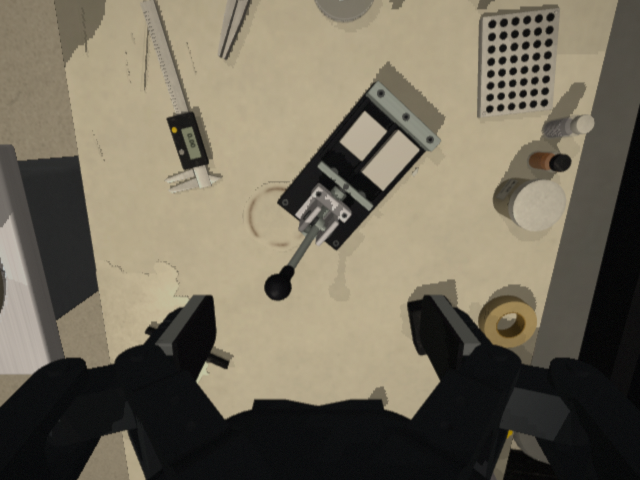

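View pics/w0.png

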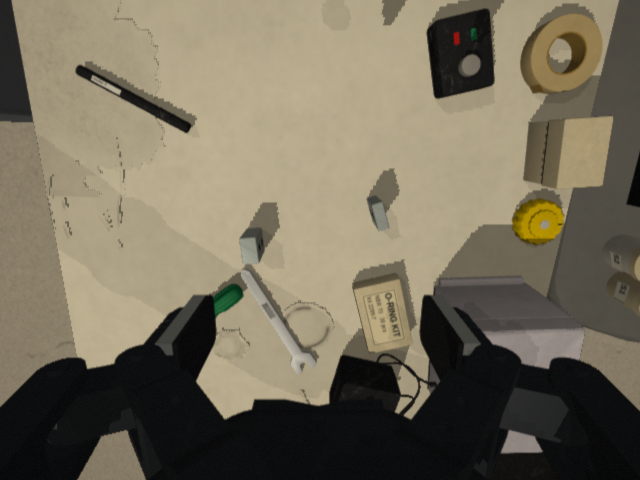

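Run:
```python
from h import *
d=np.load('/tmp/w1.npz'); w=d['w']; img=d['img'].astype(int)
d0=np.load('/tmp/w0.npz')['w']; m=(d0[...,0]>.43)&(d0[...,0]<.50)&(d0[...,1]<-.285)&(d0[...,1]>-.36); q=d0[m]; q=q[q[:,2]>.012]; print('near packer',len(q),q.min(0).round(3) if len(q) else '',q.max(0).round(3) if len(q) else '')
def rect(m,t):
    n,l,st,ce=cv2.connectedComponentsWithStats(m.astype(np.uint8))
    for j in range(1,n):
        if st[j,4]>100:
            p=w[l==j]; r=cv2.minAreaRect((p[:,:2]*1000).astype(np.float32)); print(t,st[j],np.round(r[0],1),np.round(r[1],1),round(r[2],1),np.median(p[:,2]).round(4))
roi=np.zeros(w.shape[:2],bool); roi[70:300,240:450]=1
rect(roi&(w[...,2]>.0315)&(w[...,2]<.037),'stop/pad')
br=img.min(-1)>140
rect(roi&(w[...,2]>.022)&(w[...,2]<.029)&br,'coup')
m=roi&(w[...,2]>.10); p=w[m]; print('knob',p.mean(0).round(4),p.max(0).round(4), m.sum())
```

```text
near packer 356 [ 0.43  -0.347  0.012] [ 0.452 -0.314  0.023]
stop/pad [ 368   80   73   71 1421] [623.8 190.1] [16.3 94.2] 49.9 0.0344
stop/pad [318 161  55  49 623] [558.7 112.7] [25.5 77.4] 50.2 0.0332
coup [ 341  112   45   48 1084] [580.6 170. ] [40.1 31.5] 50.0 0.0264
coup [ 363  131   56   59 1467] [612.5 143.6] [57.9 31.9] 49.9 0.0264
knob [0.5074 0.0496 0.1474] [0.5804 0.1116 0.3027] 911
```

```bash
cat >> h.py <<'E'
A=np.deg2rad(50); EX=np.array([np.cos(A),np.sin(A)]); EY=np.array([-np.sin(A),np.cos(A)]); O=np.array([.5672,.1227])
def cw(x,y,z): # clamp mm -> world m
    return np.r_[O+(x*EX+y*EY)/1000,z/1000]
def ori(deg):
    a=np.deg2rad(deg);c,s=np.cos(a),np.sin(a); return np.array([[-c,-s,0],[-s,c,0],[0,0,-1.]])
E
python3 - <<'E'
from h import *
P=np.array([.4687,-.2618])
for k in (0,180):
    a=ctrl.solve_ik([*P,.1],ori(5.7+k)); b=ctrl.solve_ik(cw(11.9,20.2,100),ori(50+k)); c=ctrl.solve_ik(cw(-141,0,50),ori(50+k)); print(k,[None if q is None else np.round(q,0) for q in (a,b,c)])
print(np.round(ctrl.get_state()['joints']))
k=min((0,180),key=lambda k:abs((ctrl.solve_ik([*P,.1],ori(5.7+k)))[6])+abs((ctrl.solve_ik(cw(11.9,20,100),ori(50+k)))[6]))
print(k)
ctrl.goto([*P,.10],ori(5.7+k)); ctrl.move_straight([*P,.022]); ctrl.gripper_close()
s=ctrl.get_state(); print(s['grip_width'],s['finger_force'])
ctrl.move_straight([*P,.13])
ctrl.goto(cw(11.9,20.2,125),ori(50+k)); 
s=ctrl.get_state(); print(s['grip_width'],s['finger_force'],s['force'],s['clock'],s['eef_pos'])
s=snap('wrist','w2'); w=cloud(s); np.savez('/tmp/w2',w=w,img=s['img'])
snap('side','s2')
E
```

```text
0 [array([ 21.,  17.,   6., 103.,  -2.,  60., 123.]), array([ -2.,  23., -20.,  95.,   9.,  63., 116.]), array([  6.,  15., -13., 113.,   4.,  52., 131.])]
180 [array([  9.,  18.,  20., 103.,  -7.,  60., -53.]), array([-16.,  22.,  -2.,  96.,   1.,  62., -58.]), array([ -7.,  14.,   2., 114.,  -1.,  52., -45.])]
[-11.  10.  -4.  87.   1.  82. -15.]
180
0.02847185777037003 60.052714347839355
0.028519379219120955 59.261441230773926 [ 0.55060822 -0.03765876 -2.18843497] 9.4083 [0.55987332 0.14228458 0.12501331]
```

View pics/w2.png

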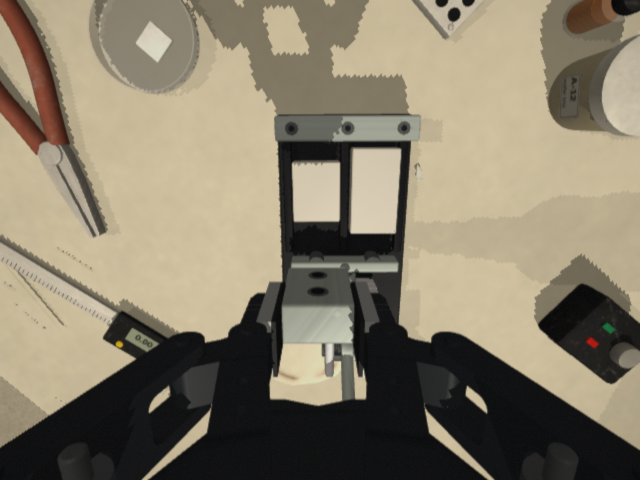

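Run:
```python
from h import *
s=ctrl.get_state(); print(s['eef_pos'],s['orientation'],cw(11.9,20.2,125))
w=np.load('/tmp/w2.npz')['w'].copy(); 
c=np.stack([(w[...,:2]-O)@EX*1000,(w[...,:2]-O)@EY*1000,w[...,2]*1000],-1)
e=(np.array(s['eef_pos'])[:2]-O)*1000; print('eef clamp',e@EX,e@EY)
def rect(m,t):
    n,l,st,ce=cv2.connectedComponentsWithStats(m.astype(np.uint8))
    for j in range(1,n):
        if st[j,4]>150:
            p=c[l==j]; r=cv2.minAreaRect(p[:,:2].astype(np.float32)); print(t,st[j],np.round(r[0],1),np.round(r[1],1),round(r[2],1),np.median(p[:,2]).round(1))
roi=np.zeros(w.shape[:2],bool); roi[100:275,270:430]=1
z=c[...,2]
rect(roi&(z>31)&(z<37),'stop/pad'); rect(roi&(z>22)&(z<29),'coup')
q=c[268:340,290:348]
for r in range(258,346,6): print(r,c[r,[295,318,340]].round(1).tolist())
```

```text
[0.55984982 0.14255983 0.12508998] [[ 6.45557366e-01  7.63711742e-01  2.50768306e-04]
 [ 7.63711667e-01 -6.45557053e-01 -7.62568939e-04]
 [-4.20497605e-04  6.83796677e-04 -9.99999678e-01]] [0.55937507 0.14480024 0.125     ]
eef clamp 10.488908015374435 18.396218067462488
stop/pad [ 274  115  147   26 3756] [88.  -0.2] [93.9 15.5] 89.8 34.4
stop/pad [ 291  255  108   20 1009] [-7.1 -0.7] [14.8 77.4] 0.1 33.1
coup [ 350  147   51   86 4070] [ 45.5 -21.1] [33.6 59.7] 89.8 26.4
coup [ 292  161   48   60 2827] [45.5 20. ] [41.6 33.1] 0.4 26.4
coup [292 252 105   9 319] [-2.1 -0.7] [77.2  4.8] 90.0 25.5
258 [[-3.5, 35.4, 26.6], [-1.4, 18.5, 32.7], [-4.2, 2.2, 25.0]]
264 [[-5.8, 35.1, 32.9], [-5.8, 18.5, 33.2], [-5.9, 2.6, 32.9]]
270 [[19.7, 29.9, 108.5], [19.8, 18.6, 108.7], [19.4, 7.7, 107.8]]
276 [[19.6, 29.5, 115.7], [20.5, 18.6, 117.9], [19.6, 8.2, 115.9]]
282 [[19.4, 29.1, 122.2], [20.1, 18.6, 123.9], [20.1, 8.7, 124.0]]
288 [[19.6, 28.6, 129.1], [20.4, 18.6, 130.9], [19.8, 9.1, 129.7]]
294 [[19.2, 28.3, 134.3], [19.7, 18.6, 135.5], [19.8, 9.5, 135.7]]
300 [[20.2, 27.8, 141.8], [19.9, 18.6, 141.3], [20.0, 9.8, 141.5]]
306 [[19.4, 27.6, 145.3], [18.6, 18.6, 143.9], [18.9, 10.0, 144.4]]
312 [[16.4, 27.7, 144.6], [16.6, 18.7, 145.0], [16.3, 10.0, 144.6]]
318 [[13.6, 27.8, 144.4], [14.0, 18.7, 145.1], [13.7, 9.9, 144.7]]
324 [[11.1, 27.8, 144.7], [10.9, 18.7, 144.4], [11.4, 9.9, 145.2]]
330 [[8.5, 27.9, 144.8], [8.1, 18.7, 144.3], [8.6, 9.9, 145.0]]
336 [[5.3, 28.0, 144.2], [5.6, 18.7, 144.7], [nan, nan, nan]]
342 [[2.4, 28.1, 143.9], [2.7, 18.7, 144.4], [2.8, 9.8, 144.7]]
```

```bash
cat >> h.py <<'E'
def ec():
    s=ctrl.get_state(); p=np.array(s['eef_pos']); e=(p[:2]-O)*1000; return np.array([e@EX,e@EY,p[2]*1000])
E
python3 - <<'E'
from h import *
T=np.array([11.9,19.9]); cmd=np.array([13.3,21.7])
ctrl.move_straight(cw(*cmd,75)); ctrl.wait(.2); e=ec(); print(e)
cmd=cmd+T-e[:2]; ctrl.move_straight(cw(*cmd,60),velocity=.05); ctrl.wait(.2); e=ec(); print(e)
cmd=cmd+T-e[:2]
hit=ctrl.move_straight(cw(*cmd,30),velocity=.03,until_force=6); e=ec(); s=ctrl.get_state(); print(hit,e,s['force'],s['clock'])
snap('side','s3')
im=cv2.imread('pics/s3.png'); cv2.imwrite('pics/s3c.png',cv2.resize(im[180:320,240:440],None,fx=4,fy=4))
E
```

```text
[13.95678107 21.07970541 76.3542575 ]
[11.4377404  20.45117807 60.21814981]
True [11.36359657 20.23203582 32.81778572] [-1.11889139  0.25512044  4.36359185] 11.675
```

View pics/s3c.png

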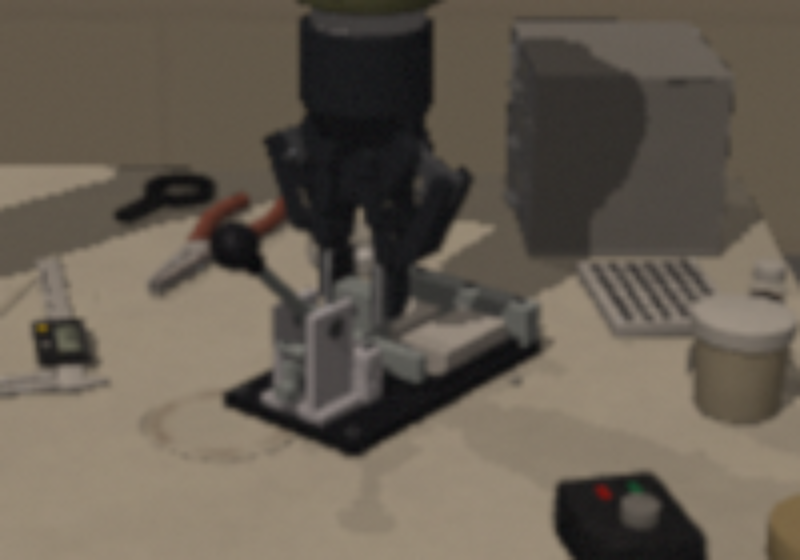

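The picture shows the packer behind the jaw at about (365,285), and the force stop came at the expected seated height. I'll release it and check.

Run:
```python
from h import *
ctrl.let_go(); print(ctrl.get_state()['grip_width'])
e=ec(); ctrl.move_straight(cw(e[0],e[1],150)); ctrl.wait(.2)
s=snap('wrist','w4'); w=cloud(s)
c=np.stack([(w[...,:2]-O)@EX*1000,(w[...,:2]-O)@EY*1000,w[...,2]*1000],-1); z=c[...,2]
def rect(m,t):
    n,l,st,ce=cv2.connectedComponentsWithStats(m.astype(np.uint8))
    for j in range(1,n):
        if st[j,4]>80:
            p=c[l==j]; r=cv2.minAreaRect(p[:,:2].astype(np.float32)); print(t,st[j],np.round(r[0],1),np.round(r[1],1),round(r[2],1),np.median(p[:,2]).round(1))
roi=(c[...,0]>-10)&(c[...,0]<100)&(abs(c[...,1])<50)
rect(roi&(z>50)&(z<54),'packer');rect(roi&(z>31)&(z<37),'stop/pad'); rect(roi&(z>22)&(z<29),'coup')
# knob view from behind/above
ctrl.goto(cw(-175,0,220)[:3],ori(230)) if 0 else None
m=(abs(c[...,1])<18)&(c[...,0]<-90)&(c[...,0]>-140)&(z>90)&(z<140); p=c[m]; print('knob',m.sum(), p.mean(0) if len(p) else '',p.max(0) if len(p) else '')
for k in (50,230):
    for X in [(-116,0,100),(-141,0,47)]: print(k,np.round(ctrl.solve_ik(cw(*X),ori(k)),0))
print(ctrl.get_state()['clock'])
```

```text
0.08542548461596515
packer [299 225  41  25 991] [12.1 20.9] [18.3 29.1] 0.2 52.3
stop/pad [ 283  116  134   23 3018] [88.2 -0.5] [14.9 94.1] 0.1 34.4
stop/pad [297 245  99  14 840] [-4.9 -0.4] [10.2 77.5] 0.1 33.2
coup [ 351  146   48   78 3421] [ 45.5 -21.2] [33.8 59.2] 89.6 26.3
coup [ 299  158   44   55 2392] [45.5 19.8] [41.5 33.5] 0.0 26.4
coup [300 216  39   4  90] [20.8 21. ] [29.6  1.5] 89.8 26.2
coup [340 242  54   8 145] [ -1.9 -17.4] [ 4.9 43.1] 0.2 25.3
knob 0  
50 [  8.  13. -18. 108.   5.  59. 128.]
50 [ 11.  16. -18. 113.   6.  52. 129.]
230 [-13.  12.   6. 109.  -2.  59. -46.]
230 [-12.  14.   7. 114.  -2.  52. -44.]
13.5
```

View pics/w4.png

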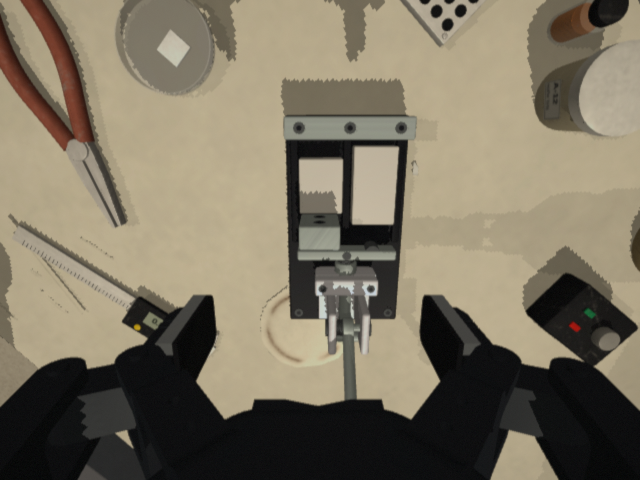

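```bash
cat >> h.py <<'E'
def knob(deg): a=np.deg2rad(45)-deg; return np.array([-56-85*np.cos(a),-.3,59+85*np.sin(a)])
E
python3 - <<'E'
from h import *
e=ec(); k=np.array([-116,-.3])
ctrl.move_straight(cw(e[0],e[1],200),velocity=.25)
ctrl.goto(cw(*k,190),ori(230)); ctrl.wait(.2); e=ec(); print(e)
cmd=k+k-e[:2]
ctrl.move_straight(cw(*cmd,140),velocity=.15); ctrl.wait(.2); e=ec(); print(e); cmd=cmd+k-e[:2]
print(ctrl.move_straight(cw(*cmd,102),velocity=.08,until_force=8)); ctrl.wait(.1); print(ec())
ctrl.gripper_close(); s=ctrl.get_state(); print(ec(),s['grip_width'],s['finger_force'],s['force'],s['clock'])
snap('side','s5'); im=cv2.imread('pics/s5.png'); cv2.imwrite('pics/s5c.png',cv2.resize(im[180:320,220:420],None,fx=4,fy=4))
E
```

```text
[-114.97121211    0.2525184   189.62111288]
[-116.34534243   -1.35071798  141.17897216]
False
[-116.3579026    -0.13148906  102.58644251]
[-116.65952522   -1.18585485  102.57892557] 0.0230927401644152 58.650065660476685 [ 3.45698465 -3.97127242  1.83315598] 16.6417
```

View pics/s5c.png

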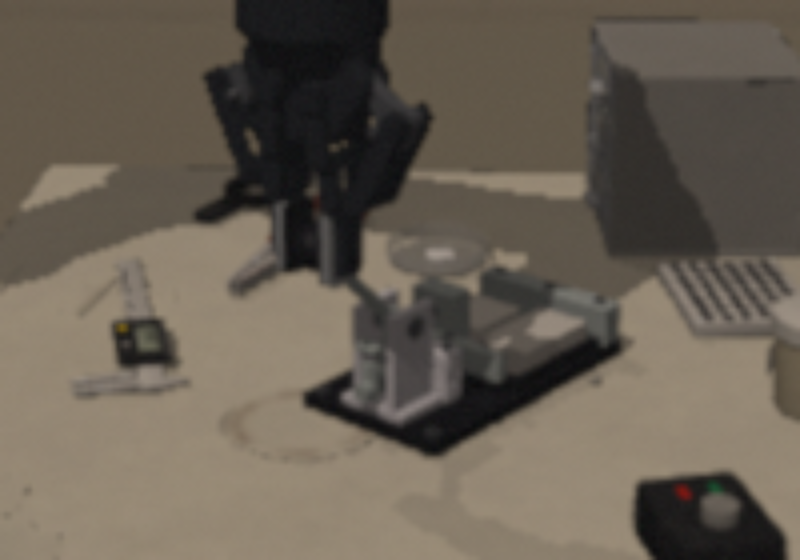

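Run:
```python
from h import *
off=ec()-knob(0); k0=knob(0)
def fz(): return np.round(ctrl.get_state()['force'],1)
for a in np.linspace(.1,.7,7):
    p=knob(a)+off; p[1]=off[1]-.3+.0
    ctrl.move_straight(cw(*p),velocity=.06)
    e=ec()-off; ang=np.pi/4-np.arctan2(e[2]-59,-56-e[0]); print(round(a,2),e.round(1),ang.round(3),fz())
print(ctrl.get_state()['clock'])
s=ctrl.get_state();print(s['grip_width'])
snap('wrist','w6')
```

```text
0.1 [-121.5   -0.4  113.1] 0.095 [ 0.4 -1.   4.5]
0.2 [-126.2   -0.4  106.4] 0.191 [1.4 0.5 4.3]
0.3 [-130.7   -0.4   99. ] 0.294 [1.8 0.2 5.1]
0.4 [-134.4   -0.4   91.3] 0.395 [2.9 0.4 3.3]
0.5 [-137.5   -0.4   83.2] 0.497 [ 2.3 -1.3  4.3]
0.6 [-139.1   -0.4   75.1] 0.594 [2.  0.7 4.3]
0.7 [-140.3   -0.4   66.9] 0.692 [1.  0.6 7.9]
18.725
0.023042649377289795
```

View pics/w6.png

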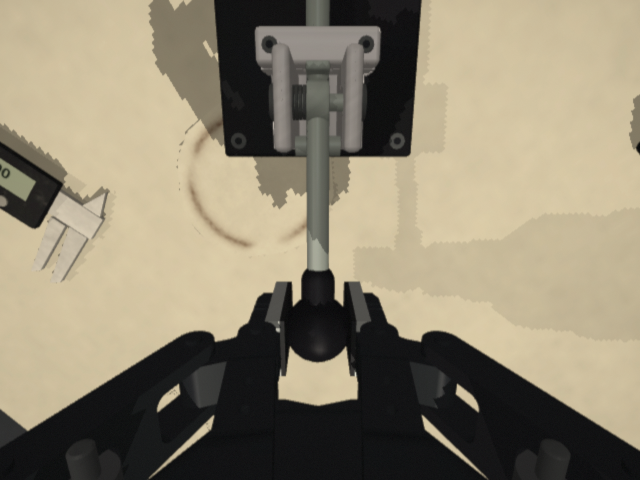

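Run:
```python
from h import *
e=ec(); c=e.copy()
for i in range(1,11):
    c[2]=e[2]-i; ctrl.move_straight(cw(*c),velocity=.02); ctrl.wait(.15)
    f=np.array(ctrl.get_state()['force']); print(i,ec().round(2),f.round(1))
    if f[2]>26: break
for n in ('scene','side'):
    s=snap(n,n+'7'); w=cloud(s)
    c=np.stack([(w[...,:2]-O)@EX*1000,(w[...,:2]-O)@EY*1000,w[...,2]*1000],-1); z=c[...,2]
    for y in (20,-20.5):
        m=(abs(c[...,1]-y)<11)&(c[...,0]>0)&(c[...,0]<100)&(z>20)&(z<60); p=c[m]; p=p[np.argsort(p[:,0])]
        for lo,hi,t in ((24,29,'coupon'),(32.5,37,'stop/pad'),(48,55,'packer')):
            q=p[(p[:,2]>lo)&(p[:,2]<hi)]; 
            if len(q)>5: print(n,y,t,len(q),np.percentile(q[:,0],[2,10,50,90,98]).round(1))
    im=s['img'][:,:,::-1]; u,v=proj(s,cw(30,0,25)).astype(int); cv2.imwrite('pics/%s7c.png'%n,cv2.resize(im[max(0,v-50):v+50,max(0,u-65):u+65],None,fx=5,fy=5,interpolation=cv2.INTER_CUBIC))
print(ctrl.get_state()['clock'])
```

```text
1 [-140.81   -1.28   50.24] [-0.7 -0.3  8.8]
2 [-140.91   -1.28   49.27] [-1.4 -2.2 10.2]
3 [-141.02   -1.29   48.33] [-2.2 -1.1 12.6]
4 [-141.14   -1.28   47.35] [-3.2 -1.6 12.6]
5 [-141.19   -1.36   46.4 ] [-3.3 -0.9 12.4]
6 [-141.16   -1.24   45.35] [-1.7 -1.8 12.6]
7 [-141.19   -1.26   44.48] [-2.2 -2.3 13.3]
8 [-140.95   -1.42   43.72] [-4.7 -1.1 16.5]
9 [-140.58   -1.23   42.89] [-3.  -0.1 17. ]
10 [-140.55   -1.28   42.41] [-5.7 -1.2 24.1]
scene 20 coupon 140 [15.8 40.9 58.4 75.6 78.8]
scene 20 stop/pad 68 [ 9.6 11.6 82.8 92.2 93.8]
scene 20 packer 56 [20.9 22.8 29.2 36.  37.2]
scene -20.5 coupon 132 [21.4 40.5 59.  76.2 79.6]
scene -20.5 stop/pad 67 [ 9.2 11.8 85.3 93.2 94.9]
side 20 coupon 54 [ 5.1  7.5 64.8 79.6 82.2]
side 20 stop/pad 53 [ 7.5 10.5 78.4 90.4 94.5]
side 20 packer 39 [16.6 18.4 22.2 32.6 33.9]
side -20.5 coupon 106 [ 5.3  7.3 50.  77.  81.4]
side -20.5 stop/pad 45 [ 6.1  8.2 80.4 91.4 95.5]
22.875
```

View pics/scene7c.png

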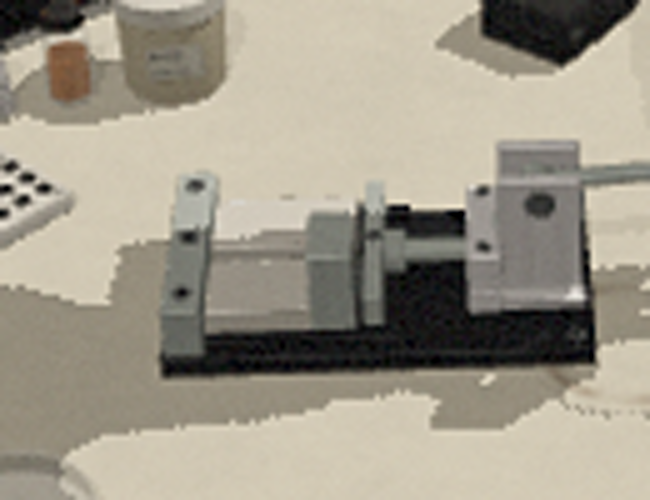

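View pics/side7c.png

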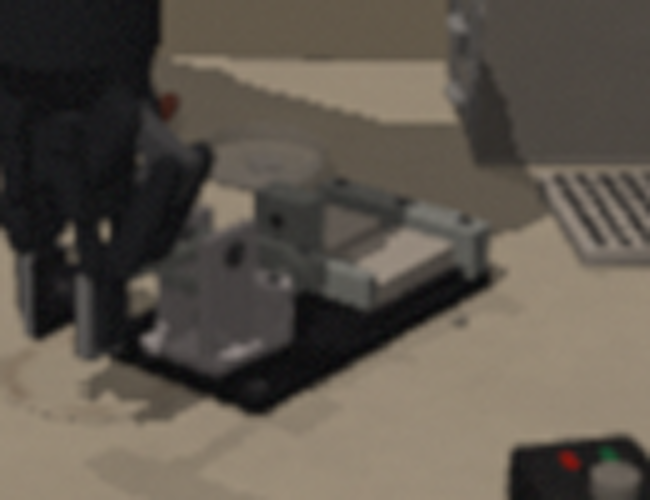

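Run:
```python
from h import *
s=snap('wrist','w8'); w=cloud(s)
c=np.stack([(w[...,:2]-O)@EX*1000,(w[...,:2]-O)@EY*1000,w[...,2]*1000],-1); z=c[...,2]
m=(abs(c[...,1]+.3)<11)&(c[...,0]>-160)&(c[...,0]<-124)&(z>55)&(z<100); p=c[m]; 
from scipy.optimize import least_squares
g=p[np.linalg.norm(p-[-141,-.3,66],axis=1)<18]; 
r=least_squares(lambda q:np.linalg.norm(g-q,axis=1)-13,[-141,0,66],loss='soft_l1'); print('knob',len(g),r.x.round(1),np.abs(r.fun).mean().round(2),g[:,2].max())
m=(abs(c[...,1]+.3)<2)&(c[...,0]>-118)&(c[...,0]<-78)&(z>45)&(z<100); p=c[m]; f=np.polyfit(p[:,0],p[:,2],1); print('rod',len(p),f,'angle down',np.pi/4+np.arctan(f[0]),'top z at -100',np.polyval(f,-100))
print(ec(),ctrl.get_state()['force'],ctrl.get_state()['grip_width'],ctrl.get_state()['clock'])
```

```text
knob 3548 [-140.4   -0.6   65.9] 0.62 80.47662700019974
rod 1293 [-0.08248509 58.68542923] angle down 0.7030993813105079 top z at -100 66.9339384840088
[-140.57595895   -1.30997702   42.43230551] [-6.56072153 -0.13075054 24.72008144] 0.022897862862238876 22.925
```

Run:
```python
from h import *
ctrl.wait(1.0); s=ctrl.get_state(); print(ec(),np.round(s['force'],1),s['clock'])
if s['force'][2]>14: print(ctrl.hand_in())
```

```text
[-140.55595704   -1.27727324   42.40643458] [-5.4 -0.6 24.3] 23.925
the job is handed in; nothing more can be done
None
```

The job is handed in: the thick packer stands in the short coupon's lane, both coupons look flush against the end stop, and the arm is holding the lever down on its stop (about 0.70 rad, about 24 N) at 24 s on the clock.

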